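# Hold a load-cell block in the corner stop

### The job

Pick up the loose aluminium load-cell block and set it, right way up, flat on the narrow raised ledge of the steel corner stop, with its long side along the long fence. Slide it into the corner until it touches the long back fence and the short end fence at once, flush with both, and finish while still pressing it firmly against both: do not let go at the end. Leave the other things on the bench where they are.

Things in the scene. Friction and masses are not known exactly. Their poses are not given: they have to be found in the camera images.
- load_cell: Loose aluminium load-cell block, 0.2 to 0.34 kg: a flat-sided beam 30 mm wide (x), 90 long (y), 24 high (z), two 14 mm holes through it from side to side, a raised pad in the middle. Origin: centre of the underside; z up. Turned half round about z it is the same; either way is right. Starts flat on the bench, left of the balance or in front of the weight case; a pipe tee takes the other place.
- pad (a point): Centre of the top of the raised pad in the middle of the load-cell block, 42 mm above the block's underside. The pad is 30 mm (x) by 40 mm (y), reaches from 24 to 42 mm above the underside and is flush with the beam's long sides: the block is gripped here across its 30 mm width, along its x. Axes as the block.
- corner_stop: Steel corner stop, fixed to the bench, right of the balance. Base plate 110 (x) by 160 (y) by 10 mm; on it a riser whose flat top is the ledge: 46 mm wide (x -23 to +23), 120 long (y -60 to +60), 50 mm above the bench. Low fences along its +x side and across its +y end; the -x side and -y end are open. Origin: centre of the plate's underside; z up; yaw -0.5 to 0.5 rad.
- back_fence: The long fence of the corner stop: rigid steel, 12 mm thick, 116 long, along the ledge's +x side, inner face at x = +23 mm of the corner stop. Its top is 12 mm above the ledge, so fingers holding the block's pad pass over it if their tips stay more than 12 mm above the block's underside. Origin and axes: those of the corner stop.
- end_fence: The short fence of the corner stop, rigid steel, 12 mm thick, 54 mm long, across the ledge's +y end; its top too is 12 mm above the ledge. Its inner face is the plane y = +60 mm of the corner stop. Origin and axes: those of the corner stop.
- corner (a point): The inner corner of the corner stop: where the inner faces of both fences meet the ledge, at (23, 60, 50) mm of the corner stop, axes as the corner stop (x points into the back fence, y into the end fence, z up). When the block sits home its origin is at (-15, -45, 0) mm from here, its long axis along y. Smooth metal, friction about 0.3 to 0.45.
- pipe_tee: Bystander: grey threaded pipe tee, 49x64x33 mm, loose, at the place that the block does not take. Origin: centre of the underside.
- tri_clamp: Bystander: steel ring clamp with a wing nut, 69x94x18 mm, loose, lying left of the balance towards the indicator. Origin: under its centre.
- ferrule: Bystander: short flanged steel tube, 50x50x22 mm, loose, in front of the balance. Origin: centre of the underside.
- weight_200: Bystander: the smaller of the two knobbed steel weights behind the weight case, 29x29x50 mm, loose. Origin: centre of the underside.
Things that resemble listed ones, but are neither listed nor needed, are in the scene too. Leave any orange look-alike of the load_cell alone.

How it is judged (in metres and radians):
On the way:
1. the block stands upright on the ledge (x of load_cell in the frame of corner between -0.05 and -0.01 m and y of load_cell in the frame of corner between -0.11 and -0.04 m and z of load_cell in the frame of corner between -0.003 and 0.003 m and angle between load_cell's own z axis and vertical below 0.06 rad), for 0.2 s.
At the end, for the whole second after the job is handed in: The block is upright (within 0.05 rad) and down on the ledge (within 2.5 mm), in the corner within 3 mm, square to the fences within 0.035 rad, and still, and the fingers press it against both fences at once, with more than 1.5 N on each, through the last second (contact force between load_cell and back_fence above 1.5 N and contact force between load_cell and end_fence above 1.5 N and contact force between load_cell and the fingers above 1 N and x of load_cell in the frame of corner between -0.018 and -0.012 m and y of load_cell in the frame of corner between -0.048 and -0.042 m and z of load_cell in the frame of corner between -0.0025 and 0.0025 m and angle between load_cell's own z axis and vertical below 0.05 rad and angle between the y axis of load_cell and the y axis of corner, either way round below 0.035 rad and linear speed of load_cell below 0.01 m/s); the arm keeps its last pose, push and grip.
It fails at once if one of the loose bystanders is shifted by more than 30 mm (distance of any of pipe_tee, tri_clamp, ferrule, weight_200 from where it was at the start of the episode above 0.03 m).
It also fails if it takes over 51 s, if anything falls off the work surface, if the arm or the gripper's body presses on something with over 40 N, if the wrist force passes 120 N, or if a joint passes its speed limit or range.

### The arm

A 6-joint arm with a two-finger parallel gripper is mounted at the origin on a cart in front of the work surface, level with it; the furniture and walls round the work are solid. World frame = base frame: x ahead of the robot, y to its left, z up, the work surface at z = 0. Lengths are in mm, angles in rad, forces in N, time in s.
With the tool pointing down it reaches from about 300 to 850 mm from the base axis. Payload 5.4 kg.
Tool frame: the origin (TCP) lies between the finger pads; the fingertips stand 19 mm ahead of it and the grasp point (between the pads) is the TCP; z points along the fingers, x is the direction in which the jaws open and shut, and the axes are right-handed (so a half turn about z gives the same grasp; the last joint's range is limited). The gripper opens to 85 mm and grips with 20 to 120 N. Pads are 22 mm wide; open, the fingers measure 114 mm over their backs; the gripper's body (76 mm by 85 mm) begins 54 mm behind the grasp point. The pads swing forward as they close: fully open they stand 13 mm farther back than shut.
Start: joints at [0.895, 0.158, 1.597, -0, 1.386, -0.21], TCP at [258.261, 513.719, 250.299] pointing down, gripper open.
Joint ranges: [-2.91, 2.91], [-0.94, 2.29], [0.18, 2.7], [-1.29, 4.43], [0.17, 2.64], [-3, 3]. Speed limits (rad/s): [2.57, 2.57, 3.14, 3.14, 3.14, 3.14].

### API

Orientations are given as a unit quaternion [w, x, y, z].
In Python, from bench import robot, grab_frame, calibration, job, nets gives the robot as it stands. The module is installed in compiled form; this text tells all that it offers.
- The arm moves only by the shell command python3 -m pendant 'ROWS' [FORCE]. ROWS is text: rows parted by semicolons, each of 5 numbers parted by spaces: the opening, from -1 (shut) to 1 (fully open), then the shift along the tool's x, y, z in m, then the turn about the tool's z in rad. A call has 1 to 12 rows; each row shifts and turns the commanded pose from where the row before left it, along the tool's axes as they then stand; what a row does not reach is not made up. A row lasts 1/8 s, in which the tool goes at most 62.5 mm and 10.7 degrees, less where a joint would pass 70% of its speed; a pose out of reach is approached as far as the arm can. A call is refused whole if a number of a shift passes 0.0625 or a number of a turn 0.188, either way. A call with a gripper value outside its range is refused whole. The fingers move at their own pace and stop on an object; FORCE is the grip in N (left out, the last holds). Time passes only in rows, so rows that do not move let the fingers close. It gives the time, the measured TCP pose, the force and the opening at its end, in the units of the state.
- robot.get_obs(): the state, without advancing time (a new reading comes with each control period).
- grab_frame(name): name is "side" or "top" or "wrist"; returns the picture (384x512x3 uint8, red, green, blue); there is no depth.
- calibration(name): a dict with "camera_matrix" (3x3 intrinsics, pixels), "R" (3x3) and "t" (3): a world point X has camera coordinates R X + t. Camera axes: x right, y down, z forward; pixel columns grow to the right and rows downward; lengths in mm; the calibration is good to about 2 mm. A picture is of the moment at which its call begins: read the wrist's pose just before it. calibration takes no time and is no camera call; for the wrist camera it gives the pose at the moment of the call.
- job.finish_job(): hands the job in, once; it reports no verdict.
Trained networks look in the newest picture that a camera, given by its name, has taken for a name from the list of things; names that differ only in an ending like _2 or _b are one class to them, and where a whole thing is asked for, a point or a joint stands for the part that bears it (a point fixed in the world has none). Each returns a list of dicts, best first, with "p" (0 to 1); they miss things now and then, are a little off and sometimes report something else, mostly with a low value. They report only what shows in the picture. A call takes as long as a camera call. They do not tell look-alikes from the thing itself.
- nets.regions_of(camera, label): "region" (384x512 bool, what is visible of it) and "centre" ([column, row] in pixels, amid what is visible of it).
The state is a dict: "t": time; "joint_pos": joint angles; "dq": joint speeds; "tau": joint torques, N m; "tcp_pos": TCP position; "tcp_rot": TCP orientation; "contact_force": force on the tool from outside, world axes, zero at the start; "moment": the same for the moment, N m; "grip_width": finger opening in mm.
Only numpy, scipy, OpenCV 4.12 (cv2) and the standard library are available. Lean on these libraries where they do the work, as an engineer would, in place of code of your own. Each camera call takes 0.05 s, during which the arm holds its last target. There are 200 camera calls.

## Working session

There is one attempt and no reset: what is moved stays moved. The work goes in short steps, Python scripts to look and compute and a shell command to move; the robot and the scene stay as the last step left them, time stands still between calls to the robot, and variables do not carry over. Pictures are saved under pics/ and viewed, about 8 in all and at most 12, crops included, and the job is handed in when it is done.

```bash
mkdir -p pics; cat > h.py <<'E'
import numpy as np, cv2
from bench import robot, grab_frame, calibration, job, nets
def save(n,f,crop=None,s=1):
    im=f[:,:,::-1]
    if crop: im=im[crop[1]:crop[3],crop[0]:crop[2]]
    if s!=1: im=cv2.resize(im,None,fx=s,fy=s,interpolation=cv2.INTER_CUBIC)
    cv2.imwrite('pics/'+n,im)
def ray(c,px,z):
    K,R,t=[np.array(c[k],float) for k in('camera_matrix','R','t')]
    o=-R.T@t; d=R.T@np.linalg.solve(K,[px[0],px[1],1]); return o+d*(z-o[2])/d[2]
def proj(c,P):
    K,R,t=[np.array(c[k],float) for k in('camera_matrix','R','t')]
    q=(np.atleast_2d(P)@R.T+t)@K.T; return q[:,:2]/q[:,2:]
E
python3 - <<'E'
from h import *
a=grab_frame('top'); b=grab_frame('side')
save('1.png',np.vstack([a,b])[:, :])
o=robot.get_obs(); print(o['t'],o['tcp_pos'],o['tcp_rot'])
for n in('top','side'):
    c=calibration(n)
    for l,z in(('load_cell',20),('corner_stop',40),('pipe_tee',15)):
        for r in nets.regions_of(n,l)[:4]: print(n,l,round(r['p'],2),np.round(r['centre']),r['region'].sum(),np.round(ray(c,r['centre'],z)))
save('1t.png',a,None,1.5);save('1s.png',b,None,1.5)
E
```

```text
0.1 [257.94274361 513.30882293 249.38354265] [ 3.00793815e-04  8.51222088e-01  5.24804891e-01 -8.32071157e-04]
top load_cell 0.96 [127. 246.] 418 [388. 356.  20.]
top load_cell 0.55 [150. 206.] 393 [510. 308.  20.]
top corner_stop 0.62 [361. 240.] 2004 [ 468. -314.   40.]
top corner_stop 0.62 [158. 162.] 265 [639. 296.  40.]
top pipe_tee 0.69 [276. 237.] 327 [456. -71.  15.]
side load_cell 0.73 [181. 148.] 356 [385. 351.  20.]
side load_cell 0.57 [239. 319.] 4331 [ 472. -329.   20.]
side load_cell 0.51 [215. 145.] 88 [498. 351.  20.]
side corner_stop 0.95 [238. 320.] 4297 [ 468. -346.   40.]
side pipe_tee 0.57 [221. 233.] 411 [466. -69.  15.]
```

View pics/1t.png

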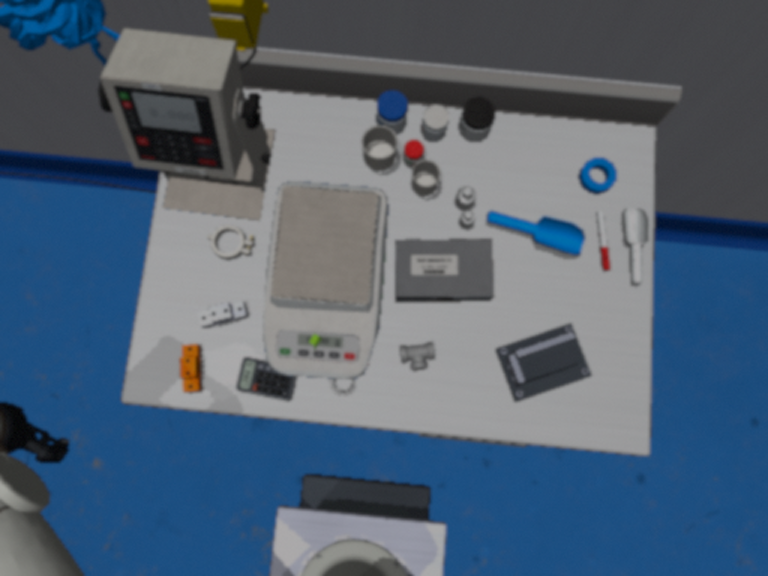

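View pics/1s.png

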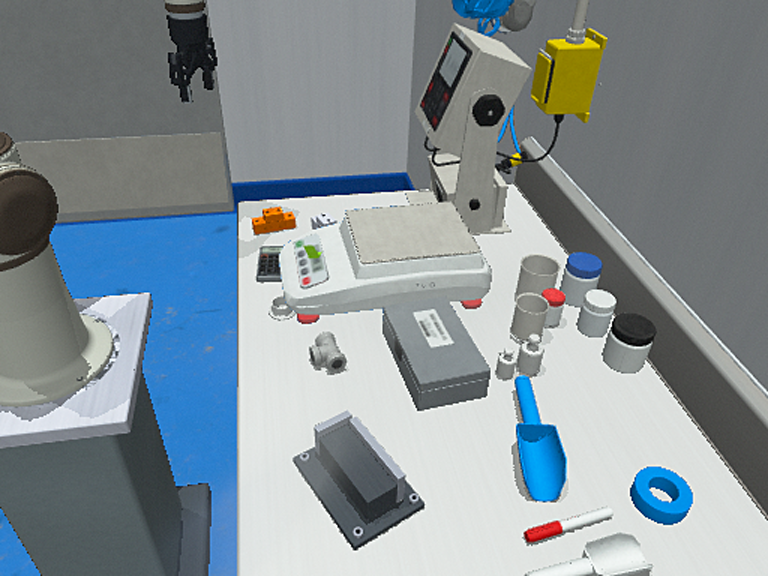

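The top view gives two block candidates. One is orange, native px (127,246), the look-alike to leave alone. The other is bare aluminium at (150,206), left of the balance, which fits the description. The tee is at (276,237), in front of the weight case. The corner stop is at (361,240), with its long fence on the far side and its short fence on the left. I'll confirm the block in a crop and measure yaw.

```bash
python3 - <<'E'
from h import *
a=grab_frame('top'); c=calibration('top')
rs=[r for r in nets.regions_of('top','load_cell') if abs(r['centre'][0]-150)<8]
w=calibration('wrist'); f=grab_frame('wrist')
def pose(c,reg,z):
    cs=max(cv2.findContours(reg.astype('uint8'),0,1)[0],key=cv2.contourArea)[:,0]
    P=np.array([ray(c,p,z)[:2] for p in cs],np.float32); return cv2.minAreaRect(P), cv2.fitLine(P,2,0,.01,.01)[:2].ravel()
for r in rs: print(pose(c,r['region'],24))
for r in nets.regions_of('wrist','load_cell'):
    print('w',r['p'],r['centre'],r['region'].sum(),ray(w,r['centre'],25),pose(w,r['region'],24))
A=cv2.resize(a[180:270,110:200],(500,500),interpolation=cv2.INTER_CUBIC)
B=cv2.resize(f,(667//1*1,500))[:, :]
cv2.imwrite('pics/2.png',cv2.resize(np.hstack([A,B]),None,fx=.68,fy=.68)[:,:,::-1])
o=robot.get_obs(); print(o['tcp_pos'],w['R'],proj(w,[o['tcp_pos']]))
E
```

```text
(((498.8529357910156, 311.3203125), (38.95563888549805, 95.10167694091797), 19.39759063720703), array([ 0.3263949, -0.9452335], dtype=float32))
w 0.83 [194.6, 292.4] 1908 [381.20456018 356.31204252  25.        ] (((386.0260314941406, 355.31256103515625), (98.90874481201172, 56.613033294677734), 9.161064147949219), array([0.99913466, 0.04159269], dtype=float32))
[258.24300962 513.73962166 250.30903958] [[ 4.49665517e-01  8.93197016e-01 -1.13243381e-04]
 [ 8.53895262e-01 -4.29842486e-01  2.93425151e-01]
 [ 2.62037793e-01 -1.32039870e-01 -9.55982044e-01]] [[255.28306048 264.60766754]]
```

View pics/2.png

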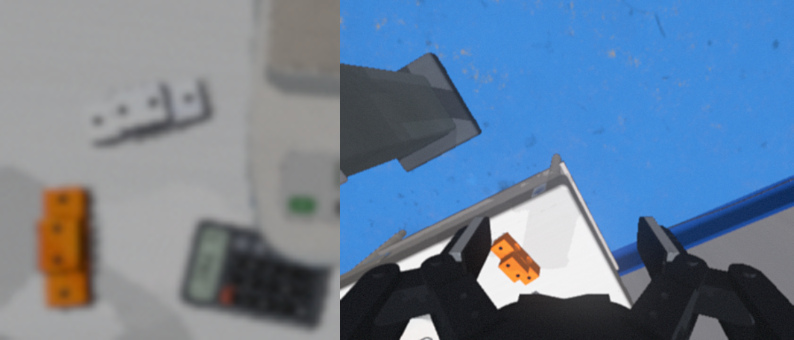

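Confirmed: the target is the bare aluminium block at about (500,311) mm, long axis along (-0.33,0.945), yaw ≈0.33. The orange one stays. I'm moving above the block.

```bash
python3 -m pendant '1 -.0123 .0513 0 0; 1 -.0123 .0513 0 0; 1 -.0123 .0513 0 0; 1 -.0123 .0513 0 0; 1 -.0123 .0513 0 0; 1 -.0123 .0513 0 0; 1 0 0 0 .155; 1 0 0 0 .155; 1 0 0 0 .155; 1 0 0 0 .155; 1 0 0 0 .155; 1 0 0 0 0'
cat >> h.py <<'E'
def pose(c,reg,z):
    cs=max(cv2.findContours(reg.astype('uint8'),0,1)[0],key=cv2.contourArea)[:,0]
    P=np.array([ray(c,p,z)[:2] for p in cs],np.float32); return cv2.minAreaRect(P)
def tool():
    from scipy.spatial.transform import Rotation as Ro
    o=robot.get_obs(); q=o['tcp_rot']; return o,Ro.from_quat([q[1],q[2],q[3],q[0]]).as_matrix()
def hull(pts):  # convex outline
    return cv2.convexHull(np.float32(pts)).reshape(-1,2)
def block(x,y,yaw,z0=0):
    c,s=np.cos(yaw),np.sin(yaw)
    L=[(u,v,w) for u in(-15,15) for v,w in((-45,0),(45,0),(-45,24),(45,24),(-20,42),(20,42))]
    return np.array([(x+c*u-s*v,y+s*u+c*v,z0+w) for u,v,w in L])
E
python3 - <<'E'
from h import *
o,R=tool(); w=calibration('wrist'); f=grab_frame('wrist')
print(o['tcp_pos'],R[:,0],o['t'])
for r in nets.regions_of('wrist','load_cell'): print(r['p'],r['centre'],r['region'].sum(),ray(w,r['centre'],25),pose(w,r['region'],24))
im=f.copy()
P=proj(w,block(500,311,.335))
for p in P: cv2.circle(im,tuple(int(v) for v in p),2,(255,0,0),-1)
save('3.png',im,None,1.5); np.save('f3.npy',f)
E
```

```text
t: 2.1
tcp_pos: [500.1, 309.5, 250.3]
tcp_rot: [0.0, 0.986, 0.165, 0.0]
contact_force: [-0.3, -0.0, -0.2]
grip_width: 85.5
[500.13410297 309.54340577 250.29757764] [ 9.45496664e-01  3.25631785e-01 -9.94531984e-07] 2.1
0.92 [253.9, 162.6] 1742 [498.35826087 318.03780965  25.        ] ((500.7319641113281, 311.6062927246094), (32.58634948730469, 90.88773345947266), 18.977100372314453)
0.73 [180.3, 103.6] 2149 [393.44253744 356.23996407  25.        ] ((392.02154541015625, 356.38641357421875), (93.92724609375, 31.766277313232422), 9.979986190795898)
```

View pics/3.png

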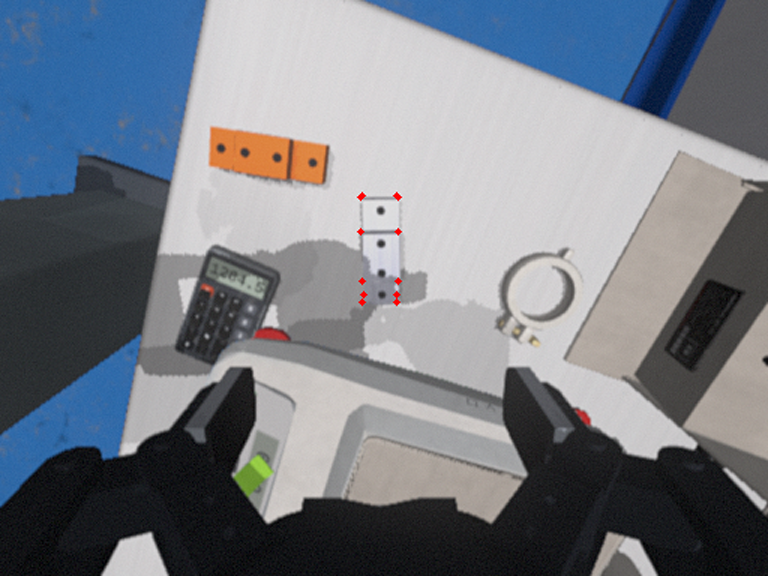

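The block model overlay matches at px (253,162) native. Descending to grip the pad.

```bash
python3 -m pendant '1 0 -.0012 .05 0; 1 0 0 .05 0; 1 0 0 .05 0; 1 0 0 .03 0; 1 0 0 .02 0; 1 0 0 .0143 0; 1 0 0 0 0; -1 0 0 0 0; -1 0 0 0 0; -1 0 0 0 0; -1 0 0 0 0; -1 0 0 0 0' 50
```

```text
t: 3.7
tcp_pos: [500.4, 310.9, 36.9]
tcp_rot: [-0.0, 0.986, 0.164, 0.001]
contact_force: [0.6, -0.9, 6.4]
grip_width: 28.9
```

```bash
python3 -m pendant '-1 0 0 -.02 0; -1 0 0 -.04 0; -1 0 0 -.05 0; -1 0 0 -.05 0; -1 0 0 -.04 0; -1 0 0 0 0' 80
python3 - <<'E'
from h import *
# stop pose: fit model outline to regions (top + side + mean)
from scipy.optimize import minimize
def stop(x,y,yaw):
    c,s=np.cos(yaw),np.sin(yaw)
    boxes=[(-55,55,-80,80,0,10),(-23,23,-60,60,10,50),(23,35,-60,72,10,62),(-23,35,60,72,10,62)]
    return [np.array([(x+c*u-s*v,y+s*u+c*v,w) for u in b[:2] for v in b[2:4] for w in b[4:]]) for b in boxes]
def mask(c,q):
    m=np.zeros((384*4,512*4),'uint8')
    for b in stop(*q): cv2.fillConvexPoly(m,np.int32(np.round(hull(proj(c,b))*4+1.5)),1)
    return m
for n in('top','side'):
    grab_frame(n); c=calibration(n)
    r=[r for r in nets.regions_of(n,'corner_stop') if r['region'].sum()>1500][0]
    M=cv2.resize(r['region'].astype('uint8'),(2048,1536),interpolation=0)
    def f(q):
        m=mask(c,[q[0]*100,q[1]*100,q[2]]); return 1-(m&M).sum()/(m|M).sum()
    best=min((minimize(f,[4.68,-3.2,a],method='Nelder-Mead',options=dict(initial_simplex=[[4.68,-3.2,a],[4.9,-3.2,a],[4.68,-3.4,a],[4.68,-3.2,a+.15]])) for a in(.1,.3)),key=lambda s:s.fun)
    print(n,best.x,best.fun)
print(robot.get_obs()['t'],robot.get_obs()['grip_width'])
E
```

```text
t: 4.45
tcp_pos: [501.5, 311.3, 240.6]
tcp_rot: [-0.001, 0.986, 0.164, 0.004]
contact_force: [0.4, 0.1, -3.5]
grip_width: 28.6
top [ 4.69411489 -3.23455069  0.42348817] 0.028821684322660857
side [ 4.6921777  -3.22422415  0.41769697] 0.04518408593032297
4.65 28.54826005057251
```

Both cameras agree on the stop: about (469,-323), yaw 0.42. I'm carrying the block over it, high up.

```bash
python3 -m pendant '-1 -.0107 .0268 0 0; -1 -.017 .0429 0 0; -1 -.0213 .0536 0 0; -1 -.0213 .0536 0 0; -1 -.0213 .0536 0 0; -1 -.0213 .0536 0 0; -1 -.0213 .0536 0 0; -1 -.0213 .0536 0 0; -1 -.0213 .0536 0 0; -1 -.0213 .0536 0 0; -1 -.0213 .0536 0 0; -1 -.0149 .0375 0 0' && python3 -m pendant '-1 0 0 0 -.045; -1 0 0 .03 -.045; -1 0 0 .03 0; -1 0 0 0 0; -1 0 0 0 0'
cat >> h.py <<'E'
def stop(x,y,yaw):
    c,s=np.cos(yaw),np.sin(yaw)
    boxes=[(-55,55,-80,80,0,10),(-23,23,-60,60,10,50),(23,35,-60,72,10,62),(-23,35,60,72,10,62)]
    return [np.array([(x+c*u-s*v,y+s*u+c*v,w) for u in b[:2] for v in b[2:4] for w in b[4:]]) for b in boxes]
E
python3 - <<'E'
from h import *
o,R=tool(); w=calibration('wrist'); im=grab_frame('wrist').copy()
print(o['tcp_pos'],np.arctan2(R[1,0],R[0,0]),R[:,2],o['t'],o['grip_width'])
for b,col in zip(stop(469.3,-323,.42),[(255,0,0),(0,255,0),(0,0,255),(255,255,0)]): cv2.polylines(im,[np.int32(hull(proj(w,b)))],True,col,1)
t=o['tcp_pos']
for p in proj(w,block(t[0],t[1],np.arctan2(R[1,0],R[0,0]),t[2]-36.5)): cv2.circle(im,tuple(int(v) for v in p),2,(255,0,255),-1)
save('4.png',im,None,1.5)
E
```

```text
t: 6.15
tcp_pos: [467.7, -324.7, 233.6]
tcp_rot: [-0.002, 0.987, 0.163, -0.001]
contact_force: [0.2, 0.5, -2.4]
grip_width: 28.6
t: 6.78
tcp_pos: [469.2, -323.0, 176.2]
tcp_rot: [-0.0, 0.978, 0.208, -0.0]
contact_force: [0.3, 0.1, -2.3]
grip_width: 28.7
[ 469.17507305 -323.03616631  176.1976266 ] 0.42004892090279045 [-2.34185426e-04  2.24211659e-04 -9.99999947e-01] 6.775 28.704884029763498
```

View pics/4.png

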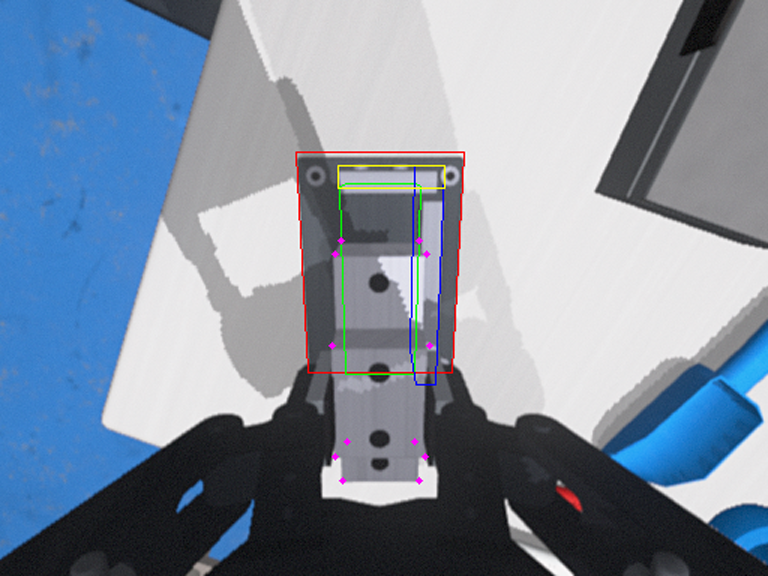

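The stop overlay is within about 2 mm, with the stop slightly nearer than modelled, and its yaw matches. The block sits as modelled in the grip, front edge at row ~250 of the scaled picture. I'm lowering it at the present x/y, 8 mm and about 13 mm short of the fences.

```bash
python3 -m pendant '-1 0 0 .03 0; -1 0 0 .03 0; -1 0 0 .02 0; -1 0 0 .005 0; -1 0 0 .002 0; -1 0 0 0 0; -1 0 0 0 0' ; python3 -m pendant '-1 0 0 .0015 0; -1 0 0 .001 0; -1 0 0 0 0;-1 0 0 0 0'
```

```text
t: 7.7
tcp_pos: [469.6, -323.5, 90.0]
tcp_rot: [0.001, 0.978, 0.208, 0.0]
contact_force: [-0.1, -0.0, -2.4]
grip_width: 28.1
t: 8.2
tcp_pos: [469.3, -323.3, 87.0]
tcp_rot: [0.0, 0.978, 0.208, 0.0]
contact_force: [-1.0, 0.4, 3.0]
grip_width: 28.5
```

It's on the ledge: the vertical force went from -2.4 to +3 N. Sliding towards the back fence.

```bash
python3 -m pendant '-1 .002 0 0 0; -1 .002 0 0 0; -1 .0015 0 0 0; -1 0 0 0 0; -1 0 0 0 0'; python3 -m pendant '-1 .001 0 0 0; -1 .001 0 0 0; -1 0 0 0 0'; python3 -m pendant '-1 .001 0 0 0; -1 0 0 0 0;-1 0 0 0 0'
```

```text
t: 8.82
tcp_pos: [474.6, -321.1, 87.0]
tcp_rot: [0.001, 0.978, 0.208, 0.0]
contact_force: [-1.0, -0.8, 4.3]
grip_width: 28.8
t: 9.2
tcp_pos: [476.2, -320.3, 87.0]
tcp_rot: [0.0, 0.978, 0.208, 0.0]
contact_force: [-1.8, -1.0, 4.8]
grip_width: 28.6
t: 9.57
tcp_pos: [477.1, -320.0, 87.0]
tcp_rot: [0.0, 0.978, 0.208, 0.0]
contact_force: [-1.6, -0.8, 5.3]
grip_width: 28.5
```

```bash
python3 -m pendant '-1 0 -.004 0 0; -1 0 -.003 0 0; -1 0 -.002 0 0; -1 0 0 0 0; -1 0 0 0 0'
```

```text
t: 10.2
tcp_pos: [473.5, -311.4, 87.0]
tcp_rot: [0.0, 0.978, 0.208, 0.0]
contact_force: [-0.6, -0.8, 6.8]
grip_width: 28.3
```

```bash
python3 -m pendant '-1 .001 0 0 0; -1 0 0 0 0; -1 0 0 0 0'; python3 -m pendant '-1 .001 0 0 0; -1 0 0 0 0; -1 0 0 0 0'; python3 -m pendant '-1 0 -.001 0 0; -1 0 -.001 0 0; -1 0 0 0 0'; python3 -m pendant '-1 0 -.001 0 0; -1 0 0 0 0;-1 0 0 0 0'
```

```text
t: 10.58
tcp_pos: [473.6, -311.3, 87.0]
tcp_rot: [0.0, 0.978, 0.209, -0.001]
contact_force: [-3.6, -2.0, 8.0]
grip_width: 28.4
t: 10.95
tcp_pos: [473.7, -311.3, 87.0]
tcp_rot: [0.0, 0.978, 0.209, -0.002]
contact_force: [-7.6, -2.4, 9.9]
grip_width: 28.5
t: 11.32
tcp_pos: [473.3, -310.3, 87.0]
tcp_rot: [0.001, 0.978, 0.208, -0.001]
contact_force: [-5.2, -6.5, 6.5]
grip_width: 28.4
t: 11.7
tcp_pos: [472.9, -309.4, 87.0]
tcp_rot: [0.001, 0.978, 0.208, -0.001]
contact_force: [-5.0, -7.0, 6.2]
grip_width: 28.6
```

```bash
python3 -m pendant '-1 0 -.001 0 0; -1 0 -.001 0 0; -1 0 0 0 0'; python3 -m pendant '-1 0 -.001 0 0; -1 0 0 0 0;-1 0 0 0 0';  python3 -m pendant '-1 0 -.001 0 0; -1 0 0 0 0;-1 0 0 0 0'
```

```text
t: 12.08
tcp_pos: [472.1, -307.6, 87.0]
tcp_rot: [0.001, 0.978, 0.208, -0.001]
contact_force: [-6.2, -7.1, 5.8]
grip_width: 28.2
t: 12.45
tcp_pos: [471.9, -307.2, 87.0]
tcp_rot: [0.002, 0.978, 0.208, -0.001]
contact_force: [-5.1, -8.5, 4.2]
grip_width: 28.4
t: 12.82
tcp_pos: [471.8, -307.1, 87.2]
tcp_rot: [0.003, 0.978, 0.208, -0.001]
contact_force: [-3.6, -11.9, 3.3]
grip_width: 28.8
```

```bash
python3 -m pendant '-1 .0005 -.001 0.0005 0; -1 .0005 -.0005 .0005 0; -1 0 0 0 0;-1 0 0 0 0;-1 0 0 0 0'
python3 - <<'E'
from h import *
o,R=tool(); w=calibration('wrist'); im=grab_frame('wrist').copy()
o=robot.get_obs(); F=o['contact_force']; y=.42; c,s=np.cos(y),np.sin(y)
print('Fx',F[0]*c+F[1]*s,'Fy',-F[0]*s+F[1]*c,'M',o['moment'],o['tcp_pos'],R[:,2],np.arctan2(R[1,0],R[0,0]))
sd=grab_frame('side')
A=cv2.resize(im[100:384,130:380],(440,500)); B=cv2.resize(sd[230:370,170:290],(350,500)[::1],interpolation=cv2.INTER_CUBIC)
cv2.imwrite('pics/5.png',np.hstack([A,B])[:,:,::-1])
E
```

```text
t: 13.45
tcp_pos: [471.9, -307.0, 87.2]
tcp_rot: [0.004, 0.978, 0.208, -0.001]
contact_force: [-6.8, -16.2, 6.2]
grip_width: 29.0
Fx -12.711472609960243 Fy -11.0083170217938 M [-2.24795365  1.30538085 -0.28727076] [ 471.89576498 -307.00848789   87.20877472] [-2.29475753e-04 -9.09191572e-03 -9.99958641e-01] 0.4198003343400558
```

View pics/5.png

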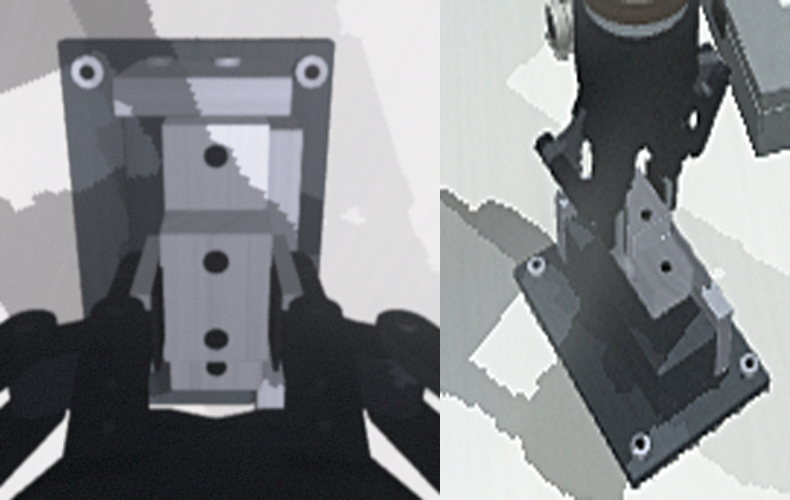

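The picture shows the block's end face directly at the end fence (crop row ~118) and its side at the back fence (column ~270). It's upright, with no visible gap. One more small press for margin, then check it holds steady.

```bash
python3 -m pendant '-1 .0005 -.001 0 0; -1 0 0 0 0; -1 0 0 0 0;-1 0 0 0 0'; python3 -m pendant '-1 0 0 0 0; -1 0 0 0 0; -1 0 0 0 0;-1 0 0 0 0;-1 0 0 0 0; -1 0 0 0 0; -1 0 0 0 0;-1 0 0 0 0'
python3 - <<'E'
from h import *
from scipy.optimize import minimize
o,R=tool(); F=o['contact_force']; c,s=np.cos(.42),np.sin(.42)
print('Fx',F[0]*c+F[1]*s,'Fy',-F[0]*s+F[1]*c,R[:,2],o['dq'])
E
```

```text
t: 14.05
tcp_pos: [471.9, -306.9, 87.3]
tcp_rot: [0.005, 0.978, 0.208, -0.001]
contact_force: [-6.7, -19.4, 4.6]
grip_width: 28.4
t: 15.05
tcp_pos: [471.9, -306.9, 87.3]
tcp_rot: [0.005, 0.978, 0.208, -0.001]
contact_force: [-6.1, -18.9, 4.9]
grip_width: 28.7
Fx -13.226557201776224 Fy -14.740510179809933 [-6.83679519e-06 -1.12028575e-02 -9.99937246e-01] [-0.0016287  -0.00103421  0.00039058  0.00069498  0.00053723 -0.0010816 ]
```

The TCP stays put while force builds on both axes (13 N and 15 N), and it held for 1 s. Handing in.

```bash
python3 -c "
from h import *
print(job.finish_job())
o=robot.get_obs();print(o['t'],o['tcp_pos'],o['contact_force'],o['grip_width'])"
```

```text
the job is handed in; nothing more can be done
None
the job is handed in; nothing more can be done
```

I picked up the bare aluminium block left of the balance, leaving the orange look-alike and the other things alone. I set it on the ledge, slid it into the corner and handed in at about 15 s, still gripping and pressing. The system gives no verdict, so success is not confirmed.

**Last checks before hand-in:**
- **Push:** the wrist force was about 13 N towards the back fence and 15 N towards the end fence. It held steady for 1 s and the tool did not move under extra push. These are wrist forces; friction takes some of the end-fence share, and I did not measure the contact forces on each fence.
- **Position:** the slide ended about 9.0 mm and 13.8 mm from where the block was set down. From the camera measurements I expected 8 and about 13.5 mm.
- **Attitude:** tool tilt was 0.011 rad and tool yaw 0.42 rad, matching the stop. I did not measure the block's own tilt separately.
- **Picture:** the last view, taken just before the final small press, showed no visible gap at either fence.

**Disagreements:** the stop stood about 1.5 mm nearer in y in the wrist view than in the fixed-camera fit. The gripper read about 28.5 mm across the 30 mm pad. I did not re-measure the bystanders at the end. The arm crossed over them with the tool above 230 mm, and no unexpected contact force showed.

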